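# Lid the rice pot, then raise the outer lid alone

## Robot

A 6-joint arm with a two-finger parallel gripper is mounted at the origin on a cart in front of the work surface, level with it; the furniture and walls round the work are solid. World frame = base frame: x ahead of the robot, y to its left, z up, the work surface at z = 0. Lengths are in mm, angles in rad, forces in N, time in s.
With the tool pointing down it reaches from about 300 to 775 mm from the base axis. Payload 14.6 kg.
Tool frame: the origin (TCP) lies between the finger pads; the fingertips stand 11 mm ahead of it and the grasp point (between the pads) lies 8 mm behind it; z points along the fingers, y is the line along which they close (so a half turn about z gives the same grasp; the last joint's range is limited). The gripper opens to 94 mm and grips with 3 to 60 N. Pads are 16 mm wide; open, the fingers measure 119 mm over their backs; the gripper's body (75 mm by 177 mm) begins 78 mm behind the grasp point.
Start: joints at [1.09, 0.3, 1.521, -0, 1.321, -0.067], TCP at [221.147, 503.571, 216.446] pointing down, gripper open.
Joint ranges: [-3.03, 3.03], [-0.79, 2.21], [0.23, 2.52], [-1.04, 4.18], [0, 3.07], [-2.55, 2.55]. Speed limits (rad/s): [2.22, 2.22, 2.57, 3.14, 3.14, 3.14].

## Interface

Orientations are given as [roll, pitch, yaw] about the fixed x, y, z axes, in that order (R = Rz(yaw) Ry(pitch) Rx(roll)).
In Python, from cell import manip gives the robot as it stands. The module is installed in compiled form; this text tells all that it offers.
- The arm moves only by the tool arm_command, never from a script. Its argument "rows" is one flat list of numbers, 5 for each row, row after row: the shift along the world's x, y, z in mm, then the turn about the world's z in degrees, then the finger opening in mm, from 0 to 94. In form: [dx, dy, dz, twist, jaw, dx, dy, dz, twist, jaw, ...]. A call has 1 to 5 rows; each row shifts and turns the commanded pose from where the row before left it; what a row does not reach is not made up. A row lasts 1/8 s, in which the tool goes at most 62.5 mm and 10.7 degrees, less where a joint would pass 70% of its speed; a pose out of reach is approached as far as the arm can. A call is refused whole if a number of a shift passes 62.5 or a number of a turn 10.7, either way. A call with a gripper value outside its range is refused whole. The fingers move at their own pace and stop on an object; "newtons" is the grip in N (left out, the last holds). Time passes only in rows, so rows that do not move let the fingers close. It gives the time, the measured TCP pose, the force and the opening at its end, in the units of the state.
- manip.read_state(): the state, without advancing time (a new reading comes with each control period).
- manip.camera(name): name is "scene" or "top" or "wrist"; returns a dict with "image" (384x512x3 uint8, blue, green, red), "z_map" (384x512 float32, mm along the optical axis (not along the pixel's ray), 0 where there is no reading), "fx", "fy", "cx", "cy" (pixels), "pose" (4x4, takes a point from camera to world coordinates). Camera axes: x right, y down, z forward; pixel columns grow to the right and rows downward; lengths in mm; the calibration is good to about 2 mm. A picture is of the moment at which its call begins.
- manip.sign_off(): hands the job in, once; it reports no verdict.
The state is a dict: "clock": time; "joints": joint angles; "qd": joint speeds; "effort": joint torques, N m; "eef_pos": TCP position; "eef_rot": TCP orientation; "wrist_force": force on the tool from outside, world axes, zero at the start; "moment": the same for the moment, N m; "finger_gap": finger opening in mm.
Only numpy, scipy, OpenCV 4.12 (cv2) and the standard library are available. Lean on these libraries where they do the work, as an engineer would, in place of code of your own. Each camera call takes 0.05 s, during which the arm holds its last target. There are 200 camera calls.

## Task

Put the lids back on the open rice pot: carry the nested pair together by the inner lid's wooden knob, which comes up through the outer lid, set both down so that each drops fully home in its own step of the rim, and let go. Then take the outer lid alone by its collar and lift it straight up until it is clear of the knob, leaving the inner lid seated as it was, so that I can see whether it sits flat all round. Finish while still holding the outer lid up there, level above the pot; do not put it down, and do not knock the pot or the things round it about.

Things in the scene. Friction and masses are not known exactly. Their poses are not given: they have to be found in the camera images.
- pot: Open round rice pot, glossy charcoal stoneware on a brown clay foot, two small lug ears along its own y; 170 mm across at the rim, 204 mm over the ears, 106 mm high, 1.8 kg, loose. Origin: centre of its underside; z up. It stands on an 8 mm thick cork trivet, 150 mm across. Two steps inside the mouth take the two lids.
- pot_inner_seat (a point): on the pot's axis, 82 mm above its origin, level with the lower step, on which the underside of the inner lid rests; the recess above this step is 138 mm across and 14 mm deep and widens by 3 mm towards its top
- pot_outer_seat (a point): on the pot's axis, 96 mm above its origin, level with the upper step, on which the brim of the outer lid rests; the recess above this step is 152 mm across and 10 mm deep (up to the pot's rim) and widens by 6 mm towards its top
- inner_lid: Inner lid: cream disc 133 mm across, 8 mm thick, bevelled below, with two steam holes; on top a boss 40 mm across up to 17.4 mm, then on the axis an upright wooden knob 26 mm across, its top 78 mm above the origin. Origin: centre of its underside; z along the knob. 0.22 kg. It starts on a round dark wooden board (180 mm across, 16 mm thick), the outer lid nested over it.
- inner_lid_knob (a point): top of the wooden knob, on its axis. With the lids nested the knob stands 24 mm clear above the outer lid's collar; lifted by the knob, the inner lid carries the outer lid on its boss.
- outer_lid: Outer lid: shallow charcoal dome 148 mm across, 0.34 kg, with a round upright collar 42 mm across, 20 to 42 mm above the origin. A hole 31 mm across runs through collar and dome; the knob passes it with 2.5 mm to spare all round. Origin: centre of the underside of its brim; z up. Origin 12 mm above the inner lid's when nested, 14 mm when both are seated. Clear of the knob 64 mm above its seat.
- outer_lid_collar (a point): centre of the collar's top edge, 42 mm above the outer lid's origin; the collar can be gripped over the 20 mm below it.
- salt_bowl: bystander: small stoneware bowl, 110 mm across, 51 mm high; origin under its centre
- pepper_grinder: bystander: small pepper grinder, 43 mm across, 112 mm high; origin under its centre
- oil_bottle: bystander: square glass bottle with a black cap, 42 mm wide, 170 mm high; origin under its centre
- jar_oats: bystander: small clip-top jar with a red seal, 94 mm across, 69 mm high, standing on a larger jar at the right; origin under its centre
- wooden_spoon: bystander: wooden spoon, 284 mm long, lying on the worktop at the right; origin at its handle's end

How it is judged (in metres and radians):
On the way, in this order (a step that is already met when the one before it is completed fails the run):
1. the nested lids are carried together by the knob, at least 25 mm up off the board (distance of inner_lid from where it was at the start of the episode above 0.025 m and height (world z) of inner_lid above 0.041 m and z of outer_lid in the frame of inner_lid below 0.016 m and contact force between the fingers and inner_lid above 1 N), for 0.1 s.
2. both lids lie fully home in the pot and are let go (z of inner_lid in the frame of pot below 0.0838 m and horizontal distance between each of inner_lid, outer_lid and pot below 0.006 m and z of outer_lid in the frame of pot below 0.0978 m and angle between the z axis of each of inner_lid, outer_lid and the z axis of pot, either way round below 0.025 rad and contact force between the fingers and inner_lid below 0.05 N and contact force between the fingers and outer_lid below 0.05 N), for 0.2 s.
At the end, for the whole second after the job is handed in: The fingers hold the outer lid still, level (0.15 rad), 160 mm or more above the pot's origin, within 60 mm of its axis, touching neither inner lid nor pot. The inner lid lies in its step: at most 1.8 mm high, 6 mm off axis, 0.025 rad tilted, at rest, untouched. The pot is upright (contact force between the fingers and outer_lid above 1 N and z of outer_lid in the frame of pot above 0.16 m and horizontal distance between outer_lid and pot below 0.06 m and angle between outer_lid's own z axis and vertical below 0.15 rad and linear speed of each of outer_lid, inner_lid below 0.02 m/s and contact force between each of outer_lid, the fingers and inner_lid below 0.05 N and contact force between outer_lid and pot below 0.05 N and z of inner_lid in the frame of pot between 0.08 and 0.0838 m and horizontal distance between inner_lid and pot below 0.006 m and angle between the z axis of inner_lid and the z axis of pot, either way round below 0.025 rad and angle between pot's own z axis and vertical below 0.03 rad); the arm keeps its last pose, push and grip.
It fails at once if the lids come apart (6 mm beyond nested) while the inner lid is not lying in its step of the pot (at most 2.5 mm high) (z of outer_lid in the frame of inner_lid above 0.018 m and (z of inner_lid in the frame of pot above 0.0845 m or horizontal distance between inner_lid and pot above 0.008 m)).
It fails at once if the pot is pushed more than 40 mm or tipped (distance of pot from where it was at the start of the episode above 0.04 m or angle between pot's own z axis and vertical above 0.12 rad).
It fails at once if a bystander is moved more than 30 mm (distance of any of salt_bowl, pepper_grinder, oil_bottle, jar_oats, wooden_spoon from where it was at the start of the episode above 0.03 m).
It also fails if it takes over 53 s, if anything falls off the work surface, if the arm or the gripper's body presses on something with over 40 N, if the wrist force passes 120 N, or if a joint passes its speed limit or range.

## Working session

There is one attempt and no reset: what is moved stays moved. The work goes in short steps, Python scripts to look and compute and a tool call to move; the robot and the scene stay as the last step left them, time stands still between calls to the robot, and variables do not carry over. Pictures are saved under pics/ and viewed, on a budget of 10 in all, crops included, one or two more only if the job needs it, and the job is handed in when it is done.

Besides the shell and the picture viewer there is one more tool, called after "Emit:" as name(argument=value, ...), one argument or row to a line, values as JSON. arm_command: Moves the arm, as the interface text tells. Its arguments: {"type":"object","properties":{"rows":{"type":"array","items":{"type":"number"}},"newtons":{"type":"number"}},"required":["rows"]}

```bash
mkdir -p pics; cat > h.py <<'E'
import numpy as np, cv2
from cell import manip
def cloud(c):
    z=c["z_map"]; v,u=np.mgrid[:z.shape[0],:z.shape[1]]
    p=np.stack([(u-c["cx"])/c["fx"]*z,(v-c["cy"])/c["fy"]*z,z,np.ones_like(z)],-1)@np.asarray(c["pose"]).T
    p=p[...,:3]; p[z<=0]=np.nan
    return p
def shot(name,fn):
    c=manip.camera(name); cv2.imwrite(f"pics/{fn}.png",c["image"]); np.savez(f"pics/{fn}.npz",**c); return c
E
python3 - <<'E'
from h import *
a=shot("scene","s0"); b=shot("top","t0")
print(manip.read_state())
for c in(a,b): print(np.round(c["pose"],2).tolist(),c["fx"],c["cx"],c["cy"])
cv2.imwrite("pics/v0.png",cv2.resize(np.vstack([a["image"],b["image"]]),(400*1,600)))
E
```

```text
{'clock': 0.1, 'joints': array([ 1.09038531e+00,  3.00384877e-01,  1.52152334e+00,  2.61564393e-06,
        1.32071996e+00, -6.65873806e-02]), 'qd': array([ 8.97775488e-04, -1.30655350e-03, -8.12067492e-04, -3.13235902e-04,
        2.50195768e-04,  4.64398640e-05]), 'effort': array([ 7.93696054e-04, -5.32650304e+01, -3.53283334e+01,  7.09290057e-02,
        2.34597491e-02, -3.07264281e-05]), 'eef_pos': array([221.05074512, 503.37064673, 215.95805323]), 'eef_rot': array([-3.14055960e+00, -7.14292193e-05,  2.72776833e+00]), 'wrist_force': array([ 0.62593608, -0.07777353,  0.45081282]), 'moment': array([-0.0137071 , -0.02095861, -0.02124061]), 'finger_gap': 93.4302876951138}
[[0.33, -0.75, 0.56, -38.64], [-0.94, -0.27, 0.2, -321.58], [-0.0, -0.6, -0.8, 961.06], [0.0, 0.0, 0.0, 1.0]] 411.413242420824 252.87621428222877 186.7034604996296
[[-0.0, -0.99, 0.13, 405.93], [-1.0, 0.0, 0.01, -90.02], [-0.01, -0.13, -0.99, 1298.19], [0.0, 0.0, 0.0, 1.0]] 387.7804178585884 253.42265626683945 190.23723252922818
```

View pics/s0.png

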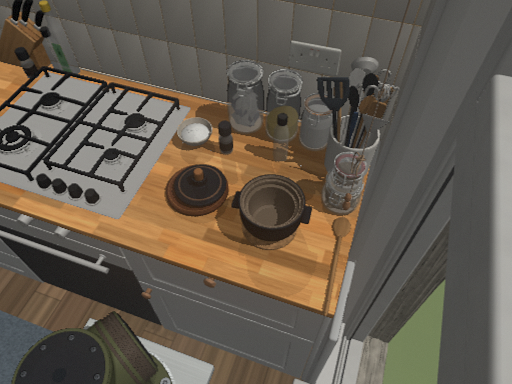

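View pics/t0.png

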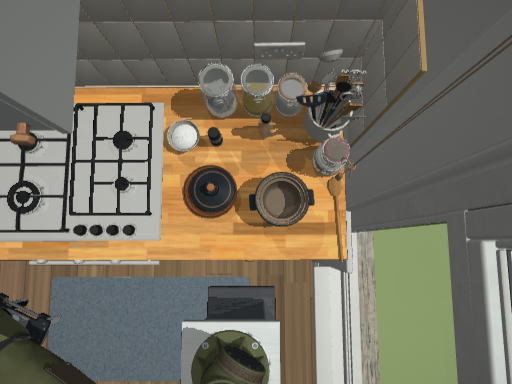

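The scene view shows the nested lids at about (198,180) with the knob top at (199,170), and the pot mouth at (272,203). In the top view the knob is at (211,187) and the pot at (283,199), ears roughly along world y. Next I measure both from the depth in the two views.

```bash
cat >> h.py <<'E'
from scipy.optimize import least_squares
def circ(p):
    f=lambda q:np.hypot(p[:,0]-q[0],p[:,1]-q[1])-q[2]
    r=least_squares(f,[*p[:,:2].mean(0),60],loss="soft_l1",f_scale=1.5); return r.x, np.abs(f(r.x)).mean()
def near(P,x,y,r,z0,z1):
    P=P.reshape(-1,3); P=P[np.isfinite(P[:,0])]
    return P[(np.hypot(P[:,0]-x,P[:,1]-y)<r)&(P[:,2]>z0)&(P[:,2]<z1)]
E
python3 - <<'E'
from h import *
for n,kp,pp in(("s0",(199,171),(272,208)),("t0",(211,187),(283,200))):
    c=np.load(f"pics/{n}.npz"); P=cloud(c)
    k=P[kp[1],kp[0]]; q=P[pp[1],pp[0]]; print(n,"knobpix",k.round(1),"potfloor",q.round(1))
    K=near(P,k[0],k[1],40,80,130); print(" knob pts",len(K),"zmax",K[:,2].max().round(1),"top mean",K[K[:,2]>K[:,2].max()-4].mean(0).round(1), len(K[K[:,2]>K[:,2].max()-4]))
    for z0,z1 in((8,20),(24,34),(34,48),(54,72)):
        B=near(P,k[0],k[1],105,z0,z1); print(" lid ring",z0,len(B), *(np.round(circ(B)[0],1)) if len(B)>5 else '', B[:,2].mean().round(1))
    R=near(P,q[0],q[1],130,100,125); print(" rim",len(R),np.percentile(R[:,2],[5,50,95]).round(1),R[:,:2].min(0).round(1),R[:,:2].max(0).round(1))
    R=R[R[:,2]>107]; x,e=circ(R); print("  circ",x.round(1),e.round(2))
    for nm,u in {"s0":{"bowl":(196,130),"grind":(225,130),"oil":(282,118),"oats":(349,160),"spoon":(341,226)},"t0":{"bowl":(184,136),"grind":(215,133),"oil":(265,120),"oats":(335,148),"spoon":(334,186)}}[n].items(): print(nm,P[u[1],u[0]].round(0),end=' ')
    print()
E
```

```text
s0 knobpix [578.4  57.1  90.2] potfloor [ 574.9 -155.7   19.7]
 knob pts 79 zmax 97.3 top mean [576.1  61.4  94.6] 30
 lid ring 8 752 577.5 69.0 83.4 15.5
 lid ring 24 80 575.2 60.7 71.7 31.7
 lid ring 34 1389 577.0 61.9 55.6 40.9
 lid ring 54 107 575.2 60.8 18.3 65.0
 rim 1127 [101.6 110.7 115.8] [ 449.6 -246.9] [621.2 -78.6]
  circ [ 533.7 -163.1   80.4] 2.29
bowl [752. 149.  52.] grind [732.  41. 107.] oil [ 767. -117.  173.] oats [ 683. -321.  168.] spoon [ 587. -347.   10.] 
t0 knobpix [575.1  55.4  96.2] potfloor [ 542.  -175.    14.9]
 knob pts 54 zmax 96.2 top mean [576.9  59.5  93.8] 18
 lid ring 8 651 575.5 65.5 82.5 13.8
 lid ring 24 187 575.7 58.7 69.6 32.1
 lid ring 34 1216 576.1 59.5 51.4 39.9
 lid ring 54 69 576.5 59.3 18.7 67.1
 rim 761 [100.9 109.6 115. ] [ 451.9 -249.1] [620.  -82.5]
  circ [ 535.7 -164.8   80.3] 2.3
bowl [753. 153.  50.] grind [745.  43. 112.] oil [ 768. -114.  167.] oats [ 681. -322.  166.] spoon [ 590. -348.    2.]
```

Both views agree within about 2 mm. The knob is at (576, 60) with its top at z≈94, as expected (16+78). The pot rim centre is at about (534.5, -164) and z≈114, also as expected. I'll move above the lids for a wrist look.

Emit:
arm_command(
  rows=[30,-38,15,0,94,35,-44,15,0,94,35,-44,15,0,94,35,-44,10,0,94,35,-44,0,0,94],
)

```text
clock: 0.72
eef_pos: [392.1, 288.1, 272.1]
eef_rot: [3.141, 0.001, 2.728]
wrist_force: [1.0, 0.4, -0.4]
finger_gap: 93.9
```

Emit:
arm_command(
  rows=[35,-44,0,0,94,35,-44,0,0,94,35,-44,0,0,94,35,-44,0,0,94,30,-35,0,0,94],
)

```text
clock: 1.35
eef_pos: [562.0, 76.6, 271.1]
eef_rot: [-3.141, -0.001, 2.727]
wrist_force: [0.3, 0.4, -0.3]
finger_gap: 93.8
```

Emit:
arm_command(
  rows=[15,-18,0,0,94,0,0,0,0,94,0,0,0,0,94],
)

```text
clock: 1.72
eef_pos: [575.7, 61.2, 271.3]
eef_rot: [-3.141, -0.001, 2.728]
wrist_force: [0.2, 0.5, 0.1]
finger_gap: 94.0
```

```bash
python3 - <<'E'
from h import *
c=shot("wrist","w1"); s=manip.read_state(); print(s["eef_pos"],s["eef_rot"],s["joints"].round(2),s["clock"]); print(np.round(c["pose"],3).tolist(),c["fx"])
P=cloud(c)
for z in((86,110),(54,76),(35,48),(24,34),(8,21)):
    B=near(P,576,60,105,*z); 
    if len(B)>5: print(z,len(B),circ(B)[0].round(1),B.mean(0).round(1),np.percentile(B[:,2],[5,95]).round(1))
E
```

```text
[575.6496404   61.37377892 271.48244367] [ 3.14157419e+00 -1.80063601e-04  2.72861944e+00] [ 0.04  0.33  1.35  0.    1.46 -1.11] 1.775
[[0.402, 0.89, 0.215, 514.311], [0.916, -0.391, -0.093, 87.686], [0.002, 0.234, -0.972, 439.958], [0.0, 0.0, 0.0, 1.0]] 312.1975919581184
(86, 110) 401 [577.   59.8   9. ] [576.9  59.9  93.2] [89.6 95.4]
(54, 76) 500 [578.   59.4  18.7] [575.6  60.6  68.9] [57.4 71.5]
(35, 48) 8315 [577.7  59.8  53.4] [574.2  61.4  41.3] [36.1 46.3]
(24, 34) 129 [578.   59.8  73.1] [563.1  58.5  33.3] [32.4 34. ]
(8, 21) 3578 [577.3  64.8  83.2] [553.2 104.4  16.1] [13.1 17.9]
```

View pics/w1.png

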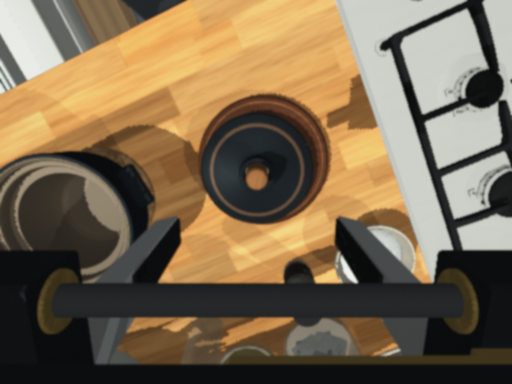

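The wrist view shows the knob centred at (257,178) between the fingers, with the pot at the left edge (60,220). The knob axis comes out at (577.3, 59.8), agreeing with the other views, so I go down to TCP z≈84, with fingertips about 3 mm above the collar top.

Emit:
arm_command(
  rows=[1.5,-1.5,-40,0,80,0,0,-50,0,70,0,0,-45,0,60,0,0,-30,0,60,0,0,-15,0,60],
  newtons=8,
)

```text
clock: 2.4
eef_pos: [576.9, 59.8, 90.3]
eef_rot: [-3.141, -0.001, 2.729]
wrist_force: [-0.1, 0.4, 0.1]
finger_gap: 60.1
```

Emit:
arm_command(
  rows=[0,0,-7,0,60,0,0,0,0,60,0,0,0,0,50],
)

```text
clock: 2.78
eef_pos: [578.1, 59.2, 85.5]
eef_rot: [3.141, 0.001, 2.728]
wrist_force: [-0.1, -0.7, -0.2]
finger_gap: 52.9
```

```bash
python3 - <<'E'
from h import *
c=shot("wrist","w2"); s=manip.read_state(); print(s["eef_pos"],s["wrist_force"])
E
```

```text
[578.0728885   59.122335    85.43586728] [0.07270643 0.51419514 0.28011666]
```

View pics/w2.png

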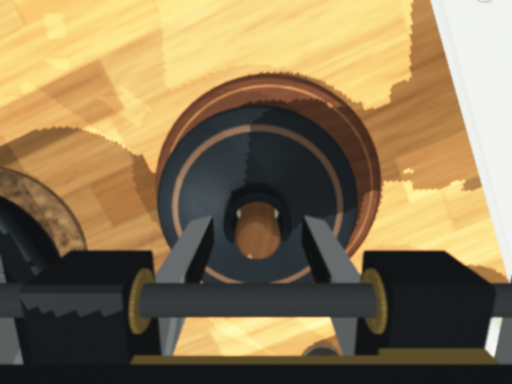

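The view shows the knob at (258,232), centred between the two fingertips, which stand just above the collar. I close gently, then firm up the grip.

Emit:
arm_command(
  rows=[0,0,-1,0,40,0,0,0,0,25,0,0,0,0,15,0,0,0,0,15,0,0,0,0,15],
  newtons=8,
)

```text
clock: 3.45
eef_pos: [577.7, 59.0, 83.5]
eef_rot: [3.142, 0.0, 2.728]
wrist_force: [-0.2, -0.2, 0.7]
finger_gap: 26.0
```

Emit:
arm_command(
  rows=[0,0,0,0,15,0,0,0,0,15,0,0,0,0,15],
  newtons=35,
)

```text
clock: 3.82
eef_pos: [577.7, 59.1, 83.5]
eef_rot: [3.141, 0.0, 2.728]
wrist_force: [-0.2, -1.0, 1.6]
finger_gap: 25.4
```

Emit:
arm_command(
  rows=[0,0,3,0,15,0,0,6,0,15,0,0,10,0,15,0,0,15,0,15,0,0,15,0,15],
)

```text
clock: 4.45
eef_pos: [577.8, 59.1, 133.9]
eef_rot: [3.141, 0.001, 2.728]
wrist_force: [-0.2, -0.7, -5.9]
finger_gap: 25.6
```

Emit:
arm_command(
  rows=[0,0,20,0,15,0,0,25,0,15,0,0,25,0,15,0,0,15,0,15,0,0,0,0,15],
)

```text
clock: 5.08
eef_pos: [577.9, 59.1, 218.5]
eef_rot: [3.141, 0.002, 2.728]
wrist_force: [0.5, -0.0, -5.9]
finger_gap: 25.1
```

```bash
python3 - <<'E'
from h import *
c=shot("wrist","w3"); a=shot("scene","s3"); s=manip.read_state(); e=s["eef_pos"]; print(e,s["wrist_force"])
for n,C in(("w",c),("s",a)):
  P=cloud(C)
  for z in((-75,-60),(-60,-49),(-50,-36),(-17,-8)):
    B=near(P,e[0],e[1],95,e[2]+z[0],e[2]+z[1])
    if len(B)>5: print(n,z,len(B),circ(B)[0].round(1),B[:,2].mean().round(1))
E
```

```text
[577.30798385  59.03069061 216.61399544] [-0.3715355   0.28844227 -4.91170103]
w (-60, -49) 30 [576.4  58.8  72.2] 167.2
w (-50, -36) 19171 [573.5  61.2  53.1] 175.7
w (-17, -8) 788 [579.2  58.5  19.6] 204.8
s (-60, -49) 103 [576.9  61.4  73.5] 165.7
s (-50, -36) 1453 [575.4  60.5  56. ] 174.4
s (-17, -8) 71 [577.3  60.4  19.3] 203.5
```

View pics/w3.png

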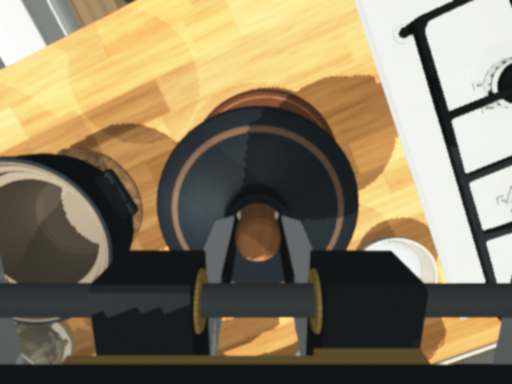

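The nested lids are up: brim and inner lid both show around (258,190), the weight reads 5.5 N (expected 5.5 N), and the board stays behind. The pot is partly visible at the left (50,230). I move to a place where the whole mouth shows beside the carried lids.

Emit:
arm_command(
  rows=[10,-20,10,0,15,14,-30,5,0,15,14,-30,0,0,15,14,-29,0,0,15,0,0,0,0,15],
)

```text
clock: 5.8
eef_pos: [629.7, -51.8, 230.6]
eef_rot: [-3.141, -0.002, 2.725]
wrist_force: [-0.4, 1.3, -6.0]
finger_gap: 24.9
```

Emit:
arm_command(
  rows=[0,0,0,0,15,0,0,0,0,15],
)

```text
clock: 6.05
eef_pos: [629.4, -49.1, 232.2]
eef_rot: [-3.142, -0.001, 2.729]
wrist_force: [0.6, 0.4, -5.7]
finger_gap: 25.4
```

```bash
python3 - <<'E'
from h import *
c=shot("wrist","w4"); s=manip.read_state(); e=s["eef_pos"]; print(e,s["wrist_force"])
P=cloud(c)
for z in((84,95),(97,107),(110,120)):
    B=near(P,534.5,-164,95,*z); 
    if len(B)>5: 
        print(z,len(B),circ(B)[0].round(1),circ(B)[1].round(2),np.median(B[:,2]).round(1))
        r=np.hypot(B[:,0]-534.5,B[:,1]+164); print(np.histogram(r,[50,55,60,65,68,70,72,74,76,78,80,82,84,86,88,92])[0])
for z in((-60,-49),(-50,-36),):
    B=near(P,e[0],e[1],80,e[2]+z[0],e[2]+z[1]); print("lid",len(B),circ(B)[0].round(1))
E
```

```text
[629.44772862 -49.15045029 232.40220749] [ 0.37958843 -0.43920057 -5.13966011]
(84, 95) 5009 [ 538.3 -161.5   66.5] 5.92 90.2
[   0  715 1834  948  409  327    8    0    0    0   68  109  103  108
  215]
(97, 107) 4314 [ 537.4 -164.1   72.1] 2.2 103.8
[  0   0   0 602 771 959 979 484 357 144   6  12   0   0   0]
(110, 120) 4835 [ 537.5 -163.6   80. ] 2.1 113.5
[   0    0    0    0    0    1  135  668  876 1097 1058  622  285   93
    0]
lid 398 [629.4 -50.1  72.4]
lid 20188 [626.3 -48.7  51.7]
```

View pics/w4.png

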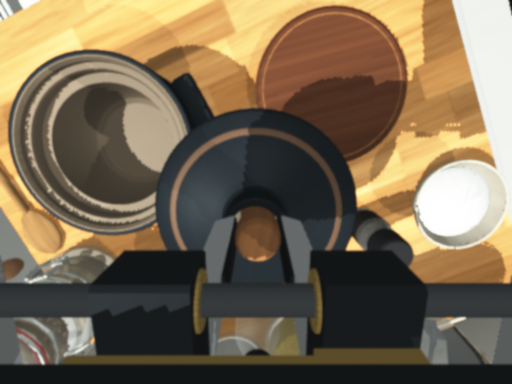

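The view shows the pot mouth wholly visible, centred near (100,140) with both steps, and the lids level in the fingers at (258,190). I refine the pot centre with azimuth-balanced fits in all three views, and check the tilt of the held lids.

```bash
python3 - <<'E'
from h import *
e=manip.read_state()["eef_pos"]
def bal(P,x,y,r0,r1,z0,z1,pick):
    B=near(P,x,y,r1,z0,z1); d=B[:,:2]-[x,y]; r=np.hypot(*d.T); B=B[r>r0]; d=d[r>r0]; r=r[r>r0]
    a=(np.degrees(np.arctan2(d[:,1],d[:,0]))//10).astype(int); Q=[]
    for k in range(-18,18):
        m=a==k
        if m.sum()>4: rr=pick(r[m]); t=np.radians(k*10+5); Q.append([x+rr*np.cos(t),y+rr*np.sin(t)])
    return np.array(Q)
for n in("w4","t0","s0","s3"):
    P=cloud(np.load(f"pics/{n}.npz"))
    for nm,zs,pk in(("rim mid",(111.5,117),np.median),("rim outer",(109,118),lambda r:np.percentile(r,95)),("rim inner",(111,118),lambda r:np.percentile(r,5)),("lower step",(87,93),np.median)):
        Q=bal(P,536.5,-164,55,95 if 'rim' in nm else 75,*zs,pk)
        if len(Q)>8: x,er=circ(Q); print(n,nm,len(Q),x.round(1),er.round(2))
P=cloud(np.load("pics/w4.npz")); B=near(P,e[0],e[1],62,e[2]-55,e[2]-36); r=np.hypot(B[:,0]-e[0],B[:,1]-e[1]); B=B[(r>50)]
A=np.c_[B[:,:2]-e[:2],np.ones(len(B))]; print("ring plane slope",np.linalg.lstsq(A,B[:,2],rcond=None)[0].round(4), len(B))
Q=bal(P,e[0],e[1],60,85,e[2]-62,e[2]-40,lambda r:np.percentile(r,97)); print("held brim",len(Q),circ(Q)[0].round(1),e.round(1))
P=cloud(np.load("pics/w1.npz"));Q=bal(P,577,60,60,78,26,45,lambda r:np.percentile(r,97)); print("start brim",len(Q),circ(Q)[0].round(1))
E
```

```text
w4 rim mid 30 [ 537.5 -163.8   80.5] 0.14
w4 rim outer 30 [ 537.4 -164.    84. ] 0.17
w4 rim inner 30 [ 537.4 -164.3   76.8] 0.16
w4 lower step 32 [ 537.  -165.3   64.3] 0.4
t0 rim mid 31 [ 535.7 -164.7   80.5] 0.54
t0 rim outer 36 [ 535.9 -164.9   83.8] 0.42
t0 rim inner 35 [ 535.7 -164.7   77.5] 0.72
t0 lower step 35 [ 536.3 -164.9   64.3] 0.93
s0 rim mid 36 [ 534.6 -162.7   80.9] 0.52
s0 rim outer 36 [ 535.1 -163.    84.2] 0.43
s0 rim inner 36 [ 534.3 -163.1   77.3] 0.49
s0 lower step 29 [ 537.6 -162.1   63.8] 0.47
s3 rim mid 36 [ 534.5 -163.1   80.9] 0.49
s3 rim outer 36 [ 534.9 -162.8   84. ] 0.36
s3 rim inner 36 [ 534.4 -162.9   77.2] 0.5
s3 lower step 29 [ 537.5 -162.2   63.9] 0.54
ring plane slope [2.100000e-03 3.500000e-03 1.896273e+02] 5931
held brim 25 [629.6 -50.6  72.8] [629.4 -49.2 232.4]
start brim 36 [577.7  59.7  73.2]
```

All three views agree on the board-to-pot shift: (-40.2, -223.9). The target TCP over the pot is therefore about (537.5, -164.5), and seating should come at TCP z≈157.5. The lid is level to 0.004 rad.

Emit:
arm_command(
  rows=[-12,-15,0,0,15,-25,-31,0,0,15,-25,-31,0,0,15,-20,-25,0,0,15,-10,-13,0,0,15],
)

```text
clock: 6.72
eef_pos: [536.4, -166.2, 232.8]
eef_rot: [-3.141, 0.001, 2.727]
wrist_force: [-0.7, 0.2, -5.2]
finger_gap: 25.1
```

Emit:
arm_command(
  rows=[0,0,-10,0,15,0,0,-15,0,15,0,0,-10,0,15,0,0,0,0,15,0,0,0,0,15],
)

```text
clock: 7.35
eef_pos: [537.9, -164.7, 197.6]
eef_rot: [3.142, 0.0, 2.728]
wrist_force: [0.4, 0.2, -5.7]
finger_gap: 25.1
```

```bash
python3 - <<'E'
from h import *
c=shot("wrist","w5"); a=shot("scene","s5"); s=manip.read_state(); e=s["eef_pos"]; print(e,s["wrist_force"])
for n,C in(("w",c),("s",a)):
  P=cloud(C)
  for z in((-60,-49),(-50,-36),(-17,-8)):
    B=near(P,e[0],e[1],78,e[2]+z[0],e[2]+z[1])
    if len(B)>5: print(n,z,len(B),circ(B)[0].round(1),B[:,2].mean().round(1))
h=cv2.resize(a["image"][120:280,180:360],None,fx=3,fy=3,interpolation=cv2.INTER_CUBIC)
w=cv2.resize(c["image"],(260,195)); o=np.zeros((480,800,3),np.uint8); o[:,:540]=h; o[:195,540:]=w; cv2.imwrite("pics/v5.png",o)
E
```

```text
[ 537.90891927 -164.87808143  197.87379383] [ 1.10495392  0.61013594 -6.334304  ]
w (-60, -49) 420 [ 537.8 -165.7   72.3] 148.1
w (-50, -36) 20203 [ 534.9 -164.3   51.7] 155.5
w (-17, -8) 823 [ 540.  -167.4   19.3] 184.5
s (-60, -49) 154 [ 537.3 -164.1   72.7] 146.5
s (-50, -36) 1689 [ 536.9 -163.5   55. ] 155.0
s (-17, -8) 68 [ 540.  -165.8   20.1] 184.6
```

View pics/v5.png

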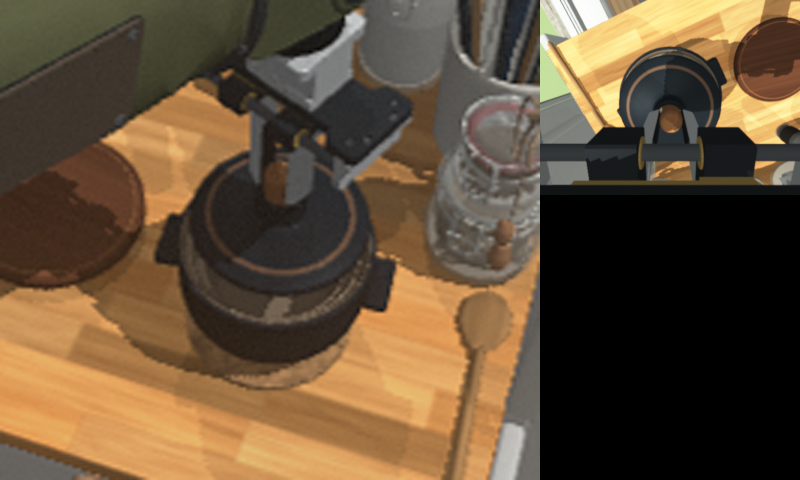

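The view shows the lids hanging over the mouth (brim centred near (278,225) in the crop, pot below it), about 18 mm above the rim. Brim-to-pot comparisons in the two views suggest a trim of about (-1, +1). I descend in small steps and watch the force.

Emit:
arm_command(
  rows=[-1,1,-6,0,15,0,0,-8,0,15,0,0,-7,0,15,0,0,-3,0,15,0,0,0,0,15],
)

```text
clock: 8.07
eef_pos: [536.6, -163.9, 173.3]
eef_rot: [-3.142, -0.0, 2.728]
wrist_force: [-0.0, -0.2, -6.0]
finger_gap: 25.2
```

Emit:
arm_command(
  rows=[0,0,-2,0,15,0,0,-2,0,15,0,0,0,0,15],
)

```text
clock: 8.45
eef_pos: [536.6, -163.9, 169.3]
eef_rot: [-3.142, -0.0, 2.728]
wrist_force: [-0.2, 0.2, -5.9]
finger_gap: 25.2
```

Emit:
arm_command(
  rows=[0,0,-2,0,15,0,0,-2,0,15,0,0,0,0,15],
)

```text
clock: 8.82
eef_pos: [536.6, -163.9, 165.2]
eef_rot: [-3.142, -0.0, 2.728]
wrist_force: [-0.5, 0.5, -5.8]
finger_gap: 25.1
```

No contact yet, so the inner lid has already entered its recess (bottom at about z 98, inside 104).

Emit:
arm_command(
  rows=[0,0,-2,0,15,0,0,-2,0,15,0,0,0,0,15],
)

```text
clock: 9.2
eef_pos: [536.6, -163.9, 161.2]
eef_rot: [3.142, -0.0, 2.728]
wrist_force: [0.1, -0.1, -5.8]
finger_gap: 25.1
```

Emit:
arm_command(
  rows=[0,0,-1,0,15,0,0,-1,0,15,0,0,0,0,15],
)

```text
clock: 9.57
eef_pos: [536.7, -163.9, 159.5]
eef_rot: [3.142, 0.0, 2.728]
wrist_force: [-0.3, 0.3, -4.5]
finger_gap: 25.4
```

Emit:
arm_command(
  rows=[0,0,-1,0,15,0,0,0,0,15],
)

```text
clock: 9.82
eef_pos: [536.8, -164.0, 158.7]
eef_rot: [-3.142, 0.001, 2.728]
wrist_force: [0.2, 0.3, -2.0]
finger_gap: 25.3
```

Emit:
arm_command(
  rows=[0,0,-1,0,15,0,0,0,0,15],
)

```text
clock: 10.07
eef_pos: [536.7, -164.0, 157.5]
eef_rot: [3.142, 0.0, 2.728]
wrist_force: [0.1, 0.1, -1.8]
finger_gap: 25.3
```

Emit:
arm_command(
  rows=[0,0,-1,0,15,0,0,0,0,15],
)

```text
clock: 10.32
eef_pos: [536.8, -164.0, 157.5]
eef_rot: [-3.142, 0.001, 2.728]
wrist_force: [-4.0, 1.2, 7.4]
finger_gap: 25.3
```

The outer lid took its seat at TCP ≈159.5 (−3.4 N) and the inner at 157.5, exactly as predicted. I ease off the press, let go, and rise a little to look.

Emit:
arm_command(
  rows=[0,0,0.7,0,15,0,0,0,0,28,0,0,0,0,34,0,0,0,0,45,0,0,0,0,60],
)

```text
clock: 10.95
eef_pos: [536.6, -163.9, 157.0]
eef_rot: [-3.142, -0.0, 2.728]
wrist_force: [-0.3, -0.4, -0.3]
finger_gap: 50.9
```

Emit:
arm_command(
  rows=[0,0,10,0,70,0,0,30,0,75,0,0,30,0,75,0,0,0,0,75,0,0,0,0,75],
)

```text
clock: 11.58
eef_pos: [536.4, -163.9, 226.5]
eef_rot: [-3.142, -0.001, 2.728]
wrist_force: [0.3, -0.3, -0.0]
finger_gap: 74.9
```

```bash
python3 - <<'E'
from h import *
c=shot("wrist","w6"); a=shot("scene","s6"); b=shot("top","t6"); s=manip.read_state(); print(s["eef_pos"],s["wrist_force"])
for n,C in(("w",c),("s",a),("t",b)):
  P=cloud(C); x0,y0=536.7,-164.
  K=near(P,x0,y0,16,155,180)
  if len(K): print(n,"knob",len(K),K.mean(0).round(1),np.percentile(K[:,2],90).round(1))
  B=near(P,x0,y0,25,128,152)
  if len(B)>5: print(n,"collar",circ(B)[0].round(1),np.percentile(B[:,2],95).round(1))
  B=near(P,x0,y0,62,105,128); r=np.hypot(B[:,0]-x0,B[:,1]-y0); B=B[r>45]
  A=np.c_[B[:,:2]-[x0,y0],np.ones(len(B))]; print(n,"dome slope",np.linalg.lstsq(A,B[:,2],rcond=None)[0].round(4),len(B))
h=cv2.resize(a["image"][150:270,210:330],None,fx=4,fy=4,interpolation=cv2.INTER_CUBIC)
w=cv2.resize(c["image"],(320,240)); o=np.zeros((480,800,3),np.uint8); o[:,:480]=h; o[:240,480:]=w; o[240:,480:]=cv2.resize(b["image"][150:240,230:350],(320,240)); cv2.imwrite("pics/v6.png",o)
E
```

```text
[ 536.33741095 -163.83125082  226.19485243] [-0.38036078  0.56448576  0.40366627]
w knob 919 [ 535.  -163.1  166.7] 168.9
w collar [ 537.8 -165.4   18.7] 147.5
w dome slope [ 6.200000e-03 -5.400000e-03  1.174128e+02] 6377
s knob 94 [ 531.6 -162.6  165.4] 169.0
s collar [ 535.2 -163.9   18.5] 150.4
s dome slope [2.40000e-03 1.00000e-03 1.17264e+02] 717
t knob 12 [ 526.5 -160.   164.2] 168.1
t collar [ 538.2 -166.7   20.5] 149.8
t dome slope [ 8.300000e-03 -2.370000e-02  1.153939e+02] 38
```

View pics/v6.png

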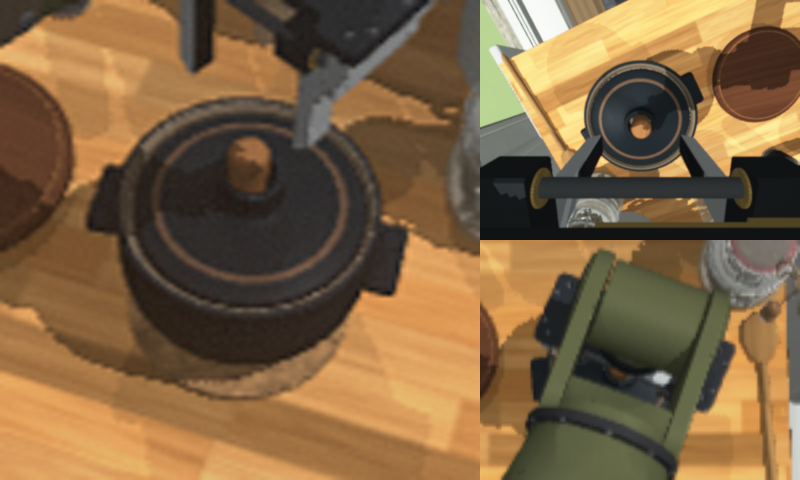

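The crop shows both lids seated: the dome lies inside the rim all round, and the knob is upright at (250,165). The knob top reads 168–169 (expected 168), the dome is flat to a few mrad, and nothing else has moved. I now go down over the collar at the same x,y, to TCP z≈138, with fingertips 3 mm above the collar's foot.

Emit:
arm_command(
  rows=[0.3,-0.2,-30,0,75,0,0,-30,0,75,0,0,-18,0,75,0,0,-7,0,75,0,0,-3,0,75],
  newtons=6,
)

```text
clock: 12.35
eef_pos: [537.2, -164.2, 139.4]
eef_rot: [3.142, 0.001, 2.728]
wrist_force: [0.1, -0.1, -0.3]
finger_gap: 74.9
```

Emit:
arm_command(
  rows=[0,0,0,0,60,0,0,0,0,50],
)

```text
clock: 12.6
eef_pos: [537.2, -164.2, 139.8]
eef_rot: [3.142, 0.001, 2.728]
wrist_force: [0.3, 0.2, -0.5]
finger_gap: 58.1
```

```bash
python3 - <<'E'
from h import *
c=shot("wrist","w7"); a=shot("scene","s7"); s=manip.read_state(); print(s["eef_pos"],s["wrist_force"],s["finger_gap"])
h=cv2.resize(a["image"][150:270,210:310],None,fx=4,fy=4,interpolation=cv2.INTER_CUBIC)
o=np.zeros((480,800,3),np.uint8); o[:,:400]=h; o[:300,400:]=cv2.resize(c["image"],(400,300)); cv2.imwrite("pics/v7.png",o)
E
```

```text
[ 537.13080917 -164.16654786  139.63249371] [ 0.5024247   0.44942375 -0.46371965] 51.20912547578891
```

View pics/v7.png

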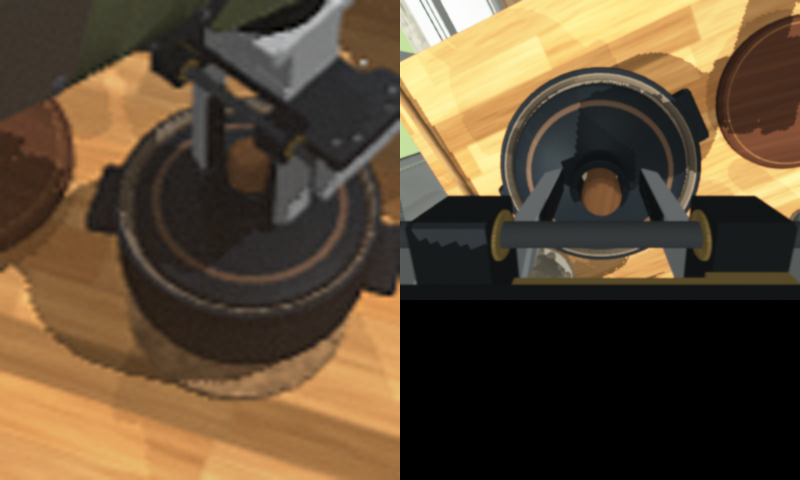

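The fingers straddle the collar with the knob at (600,190) centred between them, and the rim gap looks even. I close gently, then firm up.

Emit:
arm_command(
  rows=[0,0,-1,0,46,0,0,0,0,40,0,0,0,0,32,0,0,0,0,32,0,0,0,0,32],
)

```text
clock: 13.32
eef_pos: [536.9, -164.2, 138.1]
eef_rot: [-3.141, -0.0, 2.728]
wrist_force: [-1.8, -2.5, -0.2]
finger_gap: 41.8
```

Emit:
arm_command(
  rows=[0,0,0,0,32,0,0,0,0,32,0,0,0,0,32],
  newtons=25,
)

```text
clock: 13.7
eef_pos: [536.9, -164.1, 138.1]
eef_rot: [-3.142, -0.0, 2.728]
wrist_force: [-1.0, -1.8, 0.3]
finger_gap: 41.5
```

Emit:
arm_command(
  rows=[0,0,2,0,32,0,0,3,0,32,0,0,3,0,32,0,0,0,0,32],
)

```text
clock: 14.2
eef_pos: [537.0, -164.1, 146.4]
eef_rot: [3.141, 0.0, 2.728]
wrist_force: [-0.1, -0.6, -4.0]
finger_gap: 41.7
```

The weight reads about 3.5 to 4 N, so only the outer lid (3.3 N) is lifting. I carry on straight up.

Emit:
arm_command(
  rows=[0,0,4,0,32,0,0,6,0,32,0,0,6,0,32,0,0,6,0,32,0,0,6,0,32],
)

```text
clock: 14.82
eef_pos: [537.0, -164.1, 174.6]
eef_rot: [3.142, 0.0, 2.728]
wrist_force: [0.3, -0.9, -4.8]
finger_gap: 41.1
```

Emit:
arm_command(
  rows=[0,0,8,0,32,0,0,8,0,32,0,0,10,0,32,0,0,10,0,32,0,0,10,0,32],
)

```text
clock: 15.45
eef_pos: [537.0, -164.1, 220.9]
eef_rot: [3.142, 0.0, 2.728]
wrist_force: [0.5, -0.2, -3.8]
finger_gap: 41.5
```

Emit:
arm_command(
  rows=[0,0,6,0,32,0,0,3,0,32,0,0,0,0,32,0,0,0,0,32,0,0,0,0,32],
)

```text
clock: 16.08
eef_pos: [536.9, -164.1, 228.9]
eef_rot: [-3.142, -0.001, 2.728]
wrist_force: [-0.6, -0.1, -4.1]
finger_gap: 41.6
```

```bash
python3 - <<'E'
from h import *
a=shot("scene","s8"); c=shot("wrist","w8"); s=manip.read_state(); e=s["eef_pos"]; print(e,s["wrist_force"],s["finger_gap"],abs(s["qd"]).max())
for n,C in(("s",a),("w",c)):
  P=cloud(C)
  B=near(P,*e[:2],62,e[2]-36,e[2]-8); r=np.hypot(B[:,0]-e[0],B[:,1]-e[1]); B=B[r>45]
  A=np.c_[B[:,:2]-e[:2],np.ones(len(B))]; print(n,"held dome slope",np.linalg.lstsq(A,B[:,2],rcond=None)[0].round(4),len(B))
P=cloud(a)
for z in((92,103),(110,118),(150,175)):
    B=near(P,537,-164,90,*z); print(z,len(B), B.mean(0).round(1) if len(B) else '', circ(B)[0].round(1) if len(B)>20 else '')
cv2.imwrite("pics/v8.png",cv2.resize(a["image"][120:280,180:360],None,fx=3.5,fy=3.5,interpolation=cv2.INTER_CUBIC))
E
```

```text
[ 536.90396633 -164.10156076  228.98302744] [ 0.98961871  0.19701171 -4.72393918] 41.389742027285955 0.001890182316966527
s held dome slope [2.200000e-03 7.800000e-03 2.079314e+02] 655
w held dome slope [ 1.120000e-02 -2.400000e-03  2.083541e+02] 8794
(92, 103) 1151 [ 506.2 -170.3   98. ] [ 543.6 -160.1   58.7]
(110, 118) 371 [ 496.9 -172.1  113.6] [ 534.4 -163.    80.8]
(150, 175) 0
```

View pics/v8.png

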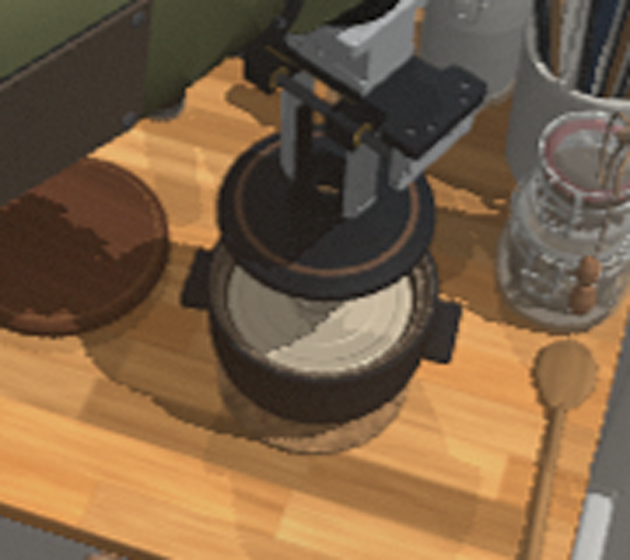

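The picture shows the outer lid held level at (325,205), and below it the cream inner lid lying in its step at (320,310), with an even gap to the visible rim. Its top reads z≈98.0 (expected 98). I do one last flatness check and then hand in.

```bash
python3 - <<'E'
from h import *
P=cloud(np.load("pics/s8.npz")); B=near(P,537,-164,60,93,102); A=np.c_[B[:,:2]-[537,-164],np.ones(len(B))]
k=np.linalg.lstsq(A,B[:,2],rcond=None)[0]; print("inner plane",k.round(4),len(B),"resid",np.std(A@k-B[:,2]).round(2))
if np.hypot(*k[:2])<0.03 and abs(k[2]-98)<2.5: print(manip.sign_off())
E
```

```text
inner plane [1.70000e-03 1.80000e-03 9.78306e+01] 710 resid 1.62
the job is handed in; nothing more can be done
None
```

Both lids went home in the pot, and the outer lid is now held up, level and clear of the knob; the job is handed in at about 16 s of the 53 s allowed.

- **Carrying and seating:** I carried the nested pair by the knob. The force trace showed the outer lid taking its seat at TCP z≈159.5 and the inner at 157.5, as predicted. After letting go, the knob top stood at z 168–169 (168 expected).
- **Outer lid:** I gripped it by the collar and lifted it straight up about 91 mm. Its origin is about 187 mm above the pot's, roughly 27 mm clear of the knob, and it is level to about 0.01 rad.
- **Inner lid:** The part I could see lies flat to about 0.003 rad, with its top at z 97.8 (98 expected). That is one depth fit with 1.6 mm scatter, and the held outer lid hides the far side of it.
- **Pot and surroundings:** The rim centre fitted within about 1 mm of its starting place in the scene view. In the pictures nothing round the pot looked moved, but I did not measure the bystanders again.
- **Checks that disagreed:**
  - The wrist, top and scene views differed by 2–3 mm on the pot's absolute position. They agreed within 0.5 mm on the shift from board to pot, so I used that.
  - The weight on the wrist at the end read 4.1–4.7 N, where the outer lid alone should give 3.3 N. Readings vary by up to about 1 N, and the picture shows the inner lid still in its step.

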